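# Slide a routing template under the sprung clips of its jig

### The arm

A 6-joint arm with a two-finger parallel gripper is mounted at the origin on a cart in front of the work surface, level with it; the furniture and walls round the work are solid. World frame = base frame: x ahead of the robot, y to its left, z up, the work surface at z = 0. Lengths are in m, angles in rad, forces in N, time in s.
With the tool pointing down it reaches from about 0.25 to 0.775 m from the base axis. Payload 4 kg.
Tool frame: the origin (TCP) lies between the finger pads; the fingertips stand 14 mm ahead of it and the grasp point (between the pads) lies 5 mm behind it; z points along the fingers, y is the line along which they close (so a half turn about z gives the same grasp; the last joint's range is limited). The gripper opens to 94 mm and grips with 3 to 60 N. Pads are 16 mm wide; open, the fingers measure 119 mm over their backs; the gripper's body (75 mm by 177 mm) begins 78 mm behind the grasp point.
Start: joints at [-1.249, 0.087, 1.371, -0, 1.684, -0.103], TCP at [0.227, -0.501, 0.22] pointing down, gripper open.
Joint ranges: [-3.1, 3.1], [-0.76, 2.03], [0.27, 2.55], [-1.08, 4.22], [0.17, 2.65], [-2.57, 2.57]. Speed limits (rad/s): [2.79, 2.79, 3.14, 3.14, 3.14, 3.14].

### API

Orientations are given as [roll, pitch, yaw] about the fixed x, y, z axes, in that order (R = Rz(yaw) Ry(pitch) Rx(roll)).
In Python, from bench import robot, snapshot gives the robot as it stands.
- The arm moves only by the tool carry_out, never from a script. Its argument "motion" is text: rows parted by semicolons, each of 4 numbers parted by spaces: the shift along the tool's x, y, z each as a share of 0.15 m, from -1 to 1, then the turn about the tool's z as a share of 180 degrees, from -1 to 1. A call has exactly 8 rows; each row is the pose to reach, as a shift and turn from the pose commanded when the call began, along the tool's axes at that moment, turning the shorter way round; what a row does not reach only later rows make up. A row lasts 1/10 s, in which the tool goes at most 50 mm and 8.59 degrees, less where a joint would pass 70% of its speed; a pose out of reach is approached as far as the arm can. A call with a number of a shift or a turn outside -1 to 1 is refused whole. A call with a gripper value outside its range is refused whole. "grip" is the opening, from -1 (shut) to 1 (fully open), set as the call begins (left out, the last holds). The fingers move at their own pace and stop on an object; the grip force is fixed at half the most. Time passes only in rows, so rows that repeat a pose let the fingers close, or fill a call up. It gives the time, the measured TCP pose, the force, the opening and the grip force at its end, in the units of the state.
- robot.get_obs(): the state, without advancing time (a new reading comes with each control period).
- snapshot(name): name is "side" or "top"; returns a dict with "image" (384x512x3 uint8, red, green, blue), "fx", "fy", "cx", "cy" (pixels), "distortion" ([k1, k2, p1, p2, k3] as OpenCV has them; the pictures are not rectified), "pose" (4x4, takes a point from camera to world coordinates). Camera axes: x right, y up, looking along -z (the intrinsics and any distortion apply to the point x, -y, -z); pixel columns grow to the right and rows downward; lengths in m; the calibration is good to about 2 mm. A picture is of the moment at which its call begins. There is no depth.
- robot.close_job(): hands the job in; it is judged then, once.
The state is a dict: "time": time; "joint_positions": joint angles; "qvel": joint speeds; "joint_torque": joint torques, N m; "tool_pos": TCP position; "ee_rot": TCP orientation; "wrist_force": force on the tool from outside, world axes, zero at the start; "wrist_torque": the same for the moment, N m; "width": finger opening in m; "finger_force": force on a finger pad.
Only numpy, scipy, OpenCV 4.12 (cv2) and the standard library are available. Lean on these libraries where they do the work, as an engineer would, in place of code of your own. Each camera call takes 0.05 s, during which the arm holds its last target. There are 200 camera calls.

### The job

Pick up the orange routing template by its wooden grip, lay it flat on the jig's plywood deck, bevelled edge towards the blue clip bridge (which may be clamped nearer or farther along the deck), and slide it in between the rails so that it lifts both sprung clips by itself and they snap down into the groove across it. Feel your way in: keep it gentle, stop as soon as both clips have dropped into the groove, do not lift the clips with the gripper, and then let go. Leave the other things on the bench where they are.

Things in the scene. Friction and masses are not known exactly. Their poses are not given: they have to be found in the camera images.
- jig: Routing jig fixed to the bench. Plywood deck, top 18 mm above the bench, x -125 to +150 mm, y -65 to +65 mm; origin on the underside. The template is slid along +x, towards the blue clip bridge (38 mm high) at the far end. The deck is open for x < -7 mm. Deck, rails, rollers and buffer are slippery (friction about 0.2). Pressing the template on the jig with over 40 N (all contacts added up) is too much.
- rail_mouth (a point): Point of the deck's top, on the jig's centre line at its x = +35 mm, where the straight part of the two aluminium rails begins (to x = +150 mm; 12 mm high, inner faces at y = +/-37 mm). Nearer the open end they flare out to about +/-47 mm at x = -7 mm. Axes as the jig's.
- clip_middle (a point): Point of the deck at the jig's x = +55 mm, under the clips' steel rollers (8 mm diameter, y = +/-20 mm) if the bridge is in its MIDDLE setting. The bridge, with clips and buffer, is really clamped up to 20 mm nearer or farther; where is not reported: feel or see it. A sprung rubber end buffer (5 N per mm) faces the template 31 mm beyond the rollers.
- template_grip (a point): Grasp point on the dark wooden grip of the loose orange template (about 0.16 kg): an upright block 36 (x) x 16 (y) mm, 46 mm high on the plate, centred 30 mm behind the template's origin. The point is on its centre line, 36 mm above the plate's underside (grip: 10 to 56 mm). Axes are the template's: +x to its bevelled front edge, z up.
- template: The template: plate 120 (x) x 70 (y) x 10 mm; origin at the centre of its underside, +x to the bevelled edge. Its front 16 mm is bevelled from 10 mm down to a 1.5 mm edge. Pushing the bevel under the clips takes about 5 to 11 N; the resistance falls as the clips drop into the groove. In the middle bridge setting they drop with the origin about 23 mm along the jig's x.
- template_groove (a point): Middle of the floor of the groove across the template, 29 mm ahead of its origin; 14 mm long in x (x = +22 to +36 mm), 5 mm deep, over the full width. Between groove and bevel lie 8 mm of full thickness.
- clip_left (a joint): Angle of the sprung clip on the jig's +y side, rad: 0 at rest with no template (roller 4 mm above the deck), about 0.13 on the template's full thickness, about 0.02 in the groove. It presses with 1.3 N at rest, 2.5 N when raised.
- clip_right (a joint): The same for the clip on the jig's -y side.
- tape_masking: Bystander: roll of cream masking tape, 96 mm across, 25 mm high; origin under its centre.
- tuner_box: Bystander: small brown carton, 60 x 85 x 35 mm; origin under its centre.
- caul_block: Bystander: plain maple block, 40 x 90 x 22 mm; origin under its centre.
- wax_tin: Bystander: round orange-brown tin, 79 mm across, 36 mm high; origin under its centre.

How it is judged:
On the way:
1. the template, flat on the deck and between the rails, has raised both clips on to its full thickness (value of joint each of clip_left, clip_right above 0.105 rad and y of template in the frame of jig between -0.004 and 0.004 m and z of template in the frame of jig between 0.015 and 0.0215 m and angle between template's own z axis and vertical below 0.05 rad).
At the end, for the whole second after the job is handed in: Both clips sit in the groove (angles 0.005 to 0.05 rad); template flat on the deck (origin 15 to 21.5 mm up, tilt under 0.05 rad), 2 to 55 mm along the jig's x, within 4 mm of its centre line and lined up within 0.08 rad; released, at rest (value of joint clip_left between 0.005 and 0.05 rad and value of joint clip_right between 0.005 and 0.05 rad and x of template in the frame of jig between 0.002 and 0.055 m and y of template in the frame of jig between -0.004 and 0.004 m and z of template in the frame of jig between 0.015 and 0.0215 m and angle between template's own z axis and vertical below 0.05 rad and angle between the x axis of template and the x axis of jig, either way round below 0.08 rad and contact force between the fingers and template below 0.1 N and linear speed of template below 0.01 m/s); the robot touches nothing.
It fails at once if the template is pressed against the jig with more than 40 N in all (contact force between template and jig above 40 N).
It fails at once if a clip is lifted beyond 0.26 rad, farther than the template lifts it (value of joint any of clip_left, clip_right above 0.26 rad).
It fails at once if a bystander is moved more than 20 mm (distance of any of tape_masking, tuner_box, caul_block, wax_tin from where it was at the start of the episode above 0.02 m).
It also fails if it takes over 67 s, if anything falls off the work surface, if the arm or the gripper's body presses on something with over 40 N, if the wrist force passes 120 N, or if a joint passes its speed limit or range.

## Working session

There is one attempt and no reset: what is moved stays moved. The work goes in short steps, Python scripts to look and compute and a tool call to move; the robot and the scene stay as the last step left them, time stands still between calls to the robot, and variables do not carry over. Pictures are saved under pics/ and viewed, at most 10 in all, crops included, and the job is handed in when it is done.

Besides the shell and the picture viewer there is one more tool, called after "Emit:" as name(argument=value, ...) on one line, values as JSON. carry_out: Moves the arm, as the interface text tells. Shift numbers are shares of 0.15 m and turn numbers shares of 180 degrees, none past 1 either way. Its arguments: {"type":"object","properties":{"motion":{"type":"string"},"grip":{"type":"number"}},"required":["motion"]}

```bash
mkdir -p pics; python3 - <<'E'
from bench import robot, snapshot
import cv2,numpy as np
for n in("top","side"):
    s=snapshot(n); cv2.imwrite(f"pics/{n}0.png",s["image"][:,:,::-1]); print(n,s["fx"],s["fy"],s["cx"],s["cy"],s["distortion"]);print(np.round(s["pose"],4))
o=robot.get_obs();print(o)
E
```

```text
top 408.9691929309093 408.9691929309093 265.08293964056975 186.31376662850073 [-0.13197547  0.          0.          0.          0.        ]
[[ 0.0292  0.995  -0.0953  0.4477]
 [-0.9993  0.0313  0.0213 -0.1342]
 [ 0.0242  0.0946  0.9952  1.257 ]
 [ 0.      0.      0.      1.    ]]
side 366.488683275706 366.488683275706 256.683304051829 191.309288566734 [-0.07988067  0.          0.          0.          0.        ]
[[-0.9317  0.2137 -0.2938  0.2117]
 [-0.363  -0.5124  0.7783  0.7937]
 [ 0.0158  0.8318  0.5549  0.7262]
 [ 0.      0.      0.      1.    ]]
{'time': 0.1, 'joint_positions': array([-1.24910836e+00,  8.79154983e-02,  1.37208810e+00, -6.34927025e-06,
        1.68360262e+00, -1.03098088e-01]), 'qvel': array([-0.00097191, -0.00099795, -0.00148463,  0.00041679,  0.00071466,
        0.00025772]), 'joint_torque': array([ 1.69767318e-03, -3.41253948e+01, -3.03299832e+01,  7.20144762e-02,
        3.04495264e-02, -8.41799420e-05]), 'tool_pos': array([ 0.22651697, -0.5006809 ,  0.21841001]), 'ee_rot': array([-3.13958913e+00, -2.00950069e-04,  4.24785140e-01]), 'wrist_force': array([ 0.56702034,  0.46170717, -0.37012451]), 'wrist_torque': array([-0.04116301, -0.0718042 ,  0.00857865]), 'finger_force': 0.0, 'width': 0.09424930209236831}
```

View pics/top0.png

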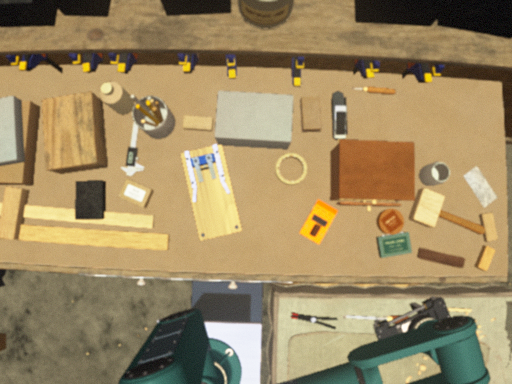

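View pics/side0.png

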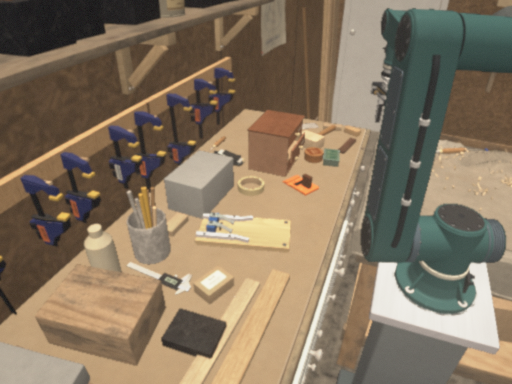

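The top view shows the template at about (319,221) and the jig at about (212,192), with its blue bridge up at (207,162). I'll enlarge both.

```bash
python3 - <<'E'
import cv2,numpy as np
t=cv2.imread("pics/top0.png")
a=cv2.resize(t[140:250,170:250],None,fx=5,fy=5,interpolation=cv2.INTER_CUBIC)
b=cv2.resize(t[190:255,290:350],None,fx=6,fy=6,interpolation=cv2.INTER_CUBIC)
c=np.zeros((550,400+360,3),np.uint8);c[:,:400]=a;c[:390,400:]=b
cv2.imwrite("pics/crop.png",c)
E
```

```text
(no output)
```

View pics/crop.png

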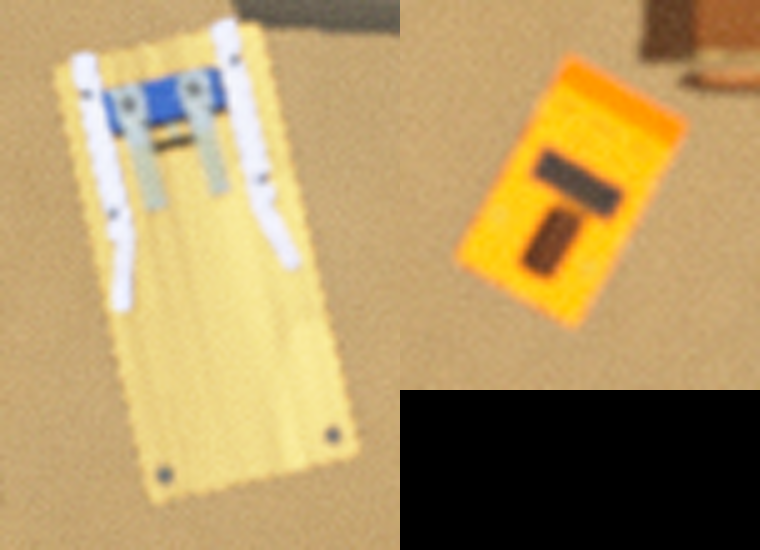

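The crop shows the template's bevel as a darker strip at its upper edge, crop (570,60)–(690,125). The brown grip is at crop (551,241). The deck corners are at crop (57,70), (258,22), (355,452) and (152,500), and the clip tips at (155,205) and (219,190).

```bash
cat > h.py <<'E'
import cv2,numpy as np
from bench import robot,snapshot
def ray(s,px,z):
    K=np.array([[s["fx"],0,s["cx"]],[0,s["fy"],s["cy"]],[0,0,1.]])
    u=cv2.undistortPoints(np.array(px,float).reshape(-1,1,2),K,np.array(s["distortion"]))[:,0]
    P=np.array(s["pose"]); d=np.c_[u[:,0],-u[:,1],-np.ones(len(u))]@P[:3,:3].T
    return P[:3,3]+d*((z-P[2,3])/d[:,2])[:,None]
def big(m,x0,y0,x1,y1):
    k=np.zeros(m.shape,np.uint8);k[y0:y1,x0:x1]=m[y0:y1,x0:x1]*255
    c,_=cv2.findContours(k,cv2.RETR_EXTERNAL,cv2.CHAIN_APPROX_NONE);return max(c,key=cv2.contourArea)
def rect(P):
    r=cv2.minAreaRect((P[:,:2]*1000).astype(np.float32));b=cv2.boxPoints(r)
    e=max((b[1]-b[0],b[2]-b[1]),key=np.linalg.norm);return np.round(r[0],1),np.round(r[1],1),np.degrees(np.arctan2(e[1],e[0]))
def hsv(s): 
    return cv2.split(cv2.cvtColor(s["image"],cv2.COLOR_RGB2HSV).astype(int))
E
python3 - <<'E'
from h import *
s=snapshot("top");H,S,V=hsv(s)
print("hsv deck",[(H[y,x],S[y,x],V[y,x]) for x,y in((215,210),(180,220),(208,215),(190,170))])
c=big((S>200)&(V>200)&(H<30),290,190,350,255);print("tmpl",rect(ray(s,c,.008)))
b=big((V<130),312,226,329,250) if 0 else None
g=s["image"].astype(int)
m=(V<150)
c=big(m,308,222,327,238);print("grip area",cv2.contourArea(c),rect(ray(s,c,.056)))
c=big(V>205,175,140,250,242);print("jig",rect(ray(s,c,.018)))
px=np.array([[57,70],[258,22],[355,452],[152,500]])/5+[170,140]-.4
P=ray(s,px,.018);print("corners",P.round(4)[:,:2],P.mean(0))
print("edges",[np.degrees(np.arctan2(*(a-b)[1::-1])) for a,b in((P[0],P[3]),(P[1],P[2]))],np.linalg.norm(P[0]-P[3]),np.linalg.norm(P[0]-P[1]))
J=P.mean(0);f=(P[0]+P[1]-P[2]-P[3])[:2];f/=np.linalg.norm(f)
O=J[:2]-.0125*f
T=ray(s,np.array([[155,205],[219,190]])/5+[170,140]-.4,.028)[:,:2]-O
print("O",O,"dir",np.degrees(np.arctan2(f[1],f[0])),"tips x,y",T@f,T@[-f[1],f[0]])
E
```

```text
hsv deck [(np.int32(24), np.int32(107), np.int32(241)), (np.int32(19), np.int32(106), np.int32(199)), (np.int32(23), np.int32(112), np.int32(237)), (np.int32(115), np.int32(11), np.int32(251))]
tmpl (array([ 464.6, -327.2]), array([ 68. , 116.7]), np.float32(-27.953247))
grip area 34.0 (array([ 438.9, -309.2]), array([13.2, 29. ]), np.float32(-25.563278))
jig (array([547.1,   5. ]), array([284.6, 135.8]), np.float32(15.270782))
corners [[ 0.6591  0.1005]
 [ 0.6927 -0.0219]
 [ 0.4317 -0.0907]
 [ 0.399   0.0306]] [0.54562544 0.00461257 0.018     ]
edges [np.float64(15.044046608579727), np.float64(14.768646716984417)] 0.26934234225345854 0.12699656810495522
O [0.53354609 0.0013971 ] dir 14.906201733384272 tips x,y [0.05016757 0.05028028] [ 0.02128013 -0.01844625]
```

Emit:
carry_out(motion="0.3 -0.09 0 0.05; 0.6 -0.18 0 0.1; 0.9 -0.28 0 0.14; 0.9 -0.28 0 0.19; 0.9 -0.28 0 0.24; 0.9 -0.28 0 0.29; 0.9 -0.28 0 0.29; 0.9 -0.28 0 0.29", grip=1)

```text
time: 0.95
tool_pos: [0.3323, -0.407, 0.2191]
ee_rot: [-3.141, 0.001, -0.486]
wrist_force: [0.4, 0.3, -0.4]
width: 0.0944
finger_force: 0.0
```

```bash
cat >> h.py <<'E'
def go(x,y,z,yaw):
    o=robot.get_obs();p=o["tool_pos"];w=o["ee_rot"][2]
    d=np.array([x,y,z])-p;c,s=np.cos(w),np.sin(w)
    print("t",o["time"],"pos",p.round(4),"rpy",o["ee_rot"].round(4),"F",o["wrist_force"].round(2),"w",round(o["width"],4))
    print("shares",np.round(np.array([c*d[0]+s*d[1],s*d[0]-c*d[1],-d[2]])/.15,4),"turn",round((w-np.radians(yaw))/np.pi,4))
E
python3 - <<'E'
from h import *
s=snapshot("side");H,S,V=hsv(s)
c=big((S>190)&(V>170)&(H<20),280,170,325,197);print("tmpl",rect(ray(s,c,.008)),cv2.contourArea(c))
c=big((V<110),298,168,316,188);print(cv2.boundingRect(c),cv2.contourArea(c));print("grip",ray(s,[[307,176]],.056))
cv2.imwrite("pics/s1.png",cv2.resize(s["image"][160:205,265:340,::-1],None,fx=8,fy=8,interpolation=cv2.INTER_CUBIC))
go(.4383,-.3125,.12,-28)
E
```

```text
Traceback (most recent call last):
  File "h.py", line 10, in big
    c,_=cv2.findContours(k,cv2.RETR_EXTERNAL,cv2.CHAIN_APPROX_NONE);return max(c,key=cv2.contourArea)
                                                                           ~~~^^^^^^^^^^^^^^^^^^^^^^^
ValueError: max() iterable argument is empty
```

```bash
python3 -c "
from h import *
go(.4383,-.3125,.12,-28)"
```

```text
t 1.0 pos [ 0.3323 -0.407   0.2191] rpy [-3.1413e+00  6.0000e-04 -4.8510e-01] F [-0.61 -0.85 -0.1 ] w 0.0942
shares [ 0.3313 -0.8871  0.6609] turn 0.0011
```

Emit:
carry_out(motion="0.1 -0.3 0.1 0; 0.2 -0.6 0.3 0; 0.33 -0.885 0.5 0; 0.33 -0.885 0.66 0; 0.33 -0.885 0.66 0; 0.33 -0.885 0.66 0; 0.33 -0.885 0.66 0; 0.33 -0.885 0.66 0")

```text
time: 1.8
tool_pos: [0.4384, -0.3147, 0.1228]
ee_rot: [3.14, -0.004, -0.488]
wrist_force: [-0.9, -0.4, 0.3]
width: 0.0942
finger_force: 0.0
```

```bash
python3 - <<'E'
from h import *
go(.4383,-.3125,.031,-28)
s=snapshot("side");t=snapshot("top")
a=cv2.resize(s["image"][140:210,260:350,::-1],(405,315),interpolation=cv2.INTER_CUBIC)
b=cv2.resize(t["image"][185:255,280:360,::-1],(360,315),interpolation=cv2.INTER_CUBIC)
cv2.imwrite("pics/s1.png",np.hstack([a,b]))
E
```

```text
t 1.8 pos [ 0.4384 -0.3147  0.1228] rpy [ 3.1404 -0.0039 -0.4878] F [-0.86 -0.37  0.26] w 0.0942
shares [-0.0076 -0.0126  0.6119] turn 0.0003
```

View pics/s1.png

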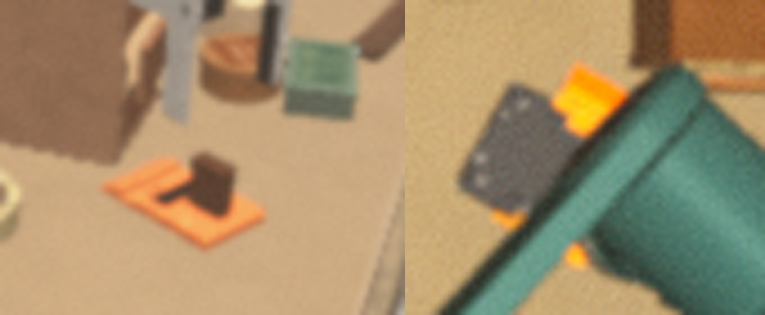

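The side crop shows the grip upright, with its top at about crop (213,160), or pixel (307,175). The bevel and groove are on the left and the fingers straddle the grip.

```bash
python3 -c "
from h import *
s=snapshot('side');print(ray(s,[[307.2,175.4]],.056));go(.4383,-.3125,.031,-28)"
```

```text
[[ 0.43807021 -0.31006167  0.056     ]]
t 1.95 pos [ 0.4382 -0.3141  0.1219] rpy [ 3.1409e+00 -2.4000e-03 -4.8750e-01] F [-0.83 -0.23  0.88] w 0.0942
shares [-0.0043 -0.0095  0.6058] turn 0.0004
```

Emit:
carry_out(motion="-0.01 -0.018 0.2 0; -0.01 -0.018 0.4 0; -0.01 -0.018 0.5 0; -0.01 -0.018 0.55 0; -0.01 -0.018 0.59 0; -0.01 -0.018 0.59 0; -0.01 -0.018 0.59 0; -0.01 -0.018 0.59 0")

```text
time: 2.75
tool_pos: [0.4388, -0.3105, 0.0332]
ee_rot: [3.141, -0.002, -0.486]
wrist_force: [0.7, 0.5, -0.2]
width: 0.0937
finger_force: 0.0
```

Emit:
carry_out(motion="0 0 0 0; 0 0 0 0; 0 0 0 0; 0 0 0 0; 0 0 0 0; 0 0 0 0; 0 0 0 0; 0 0 0 0", grip=-1)

```text
time: 3.55
tool_pos: [0.4381, -0.3099, 0.032]
ee_rot: [3.142, 0.0, -0.486]
wrist_force: [-0.2, -0.1, 0.0]
width: 0.0336
finger_force: 0.0
```

Emit:
carry_out(motion="0 0 0 0; 0 0 0 0; 0 0 0 0; 0 0 0 0; 0 0 0 0; 0 0 0 0; 0 0 0 0; 0 0 0 0")

```text
time: 4.35
tool_pos: [0.4381, -0.31, 0.032]
ee_rot: [3.141, -0.0, -0.486]
wrist_force: [-0.4, -1.3, -1.1]
width: 0.0158
finger_force: 29.9
```

Emit:
carry_out(motion="0 0 -0.05 0; 0 0 -0.15 0; 0 0 -0.3 0; 0 0 -0.45 0; 0 0 -0.6 0; 0 0 -0.6 0; 0 0 -0.6 0; 0 0 -0.6 0")

```text
time: 5.15
tool_pos: [0.4373, -0.3091, 0.1202]
ee_rot: [-3.141, 0.003, -0.486]
wrist_force: [0.7, -0.6, -1.6]
width: 0.016
finger_force: 29.9
```

```bash
python3 - <<'E'
from h import *
s=snapshot("side")
go(.438,-.31,.13,15)
cv2.imwrite("pics/s2.png",cv2.resize(s["image"][120:200,240:340,::-1],None,fx=6,fy=6,interpolation=cv2.INTER_CUBIC))
E
```

```text
t 5.2 pos [ 0.4372 -0.3091  0.12  ] rpy [-3.1407  0.0035 -0.4862] F [ 0.48 -0.97 -1.95] w 0.016
shares [ 0.0074  0.003  -0.0666] turn -0.2381
```

View pics/s2.png

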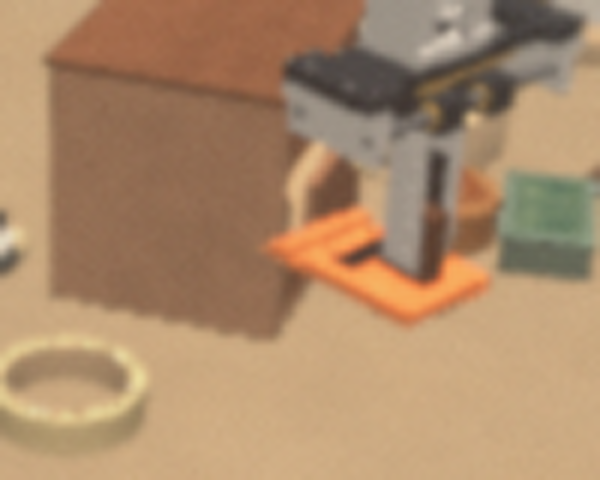

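Emit:
carry_out(motion="-0.08 -0.14 0 -0.04; -0.16 -0.29 0 -0.08; -0.25 -0.45 0 -0.12; -0.33 -0.6 0 -0.16; -0.41 -0.74 0 -0.2; -0.455 -0.83 0 -0.238; -0.455 -0.83 0 -0.238; -0.455 -0.83 0 -0.238")

```text
time: 6.0
tool_pos: [0.4356, -0.168, 0.1211]
ee_rot: [-3.141, 0.001, 0.26]
wrist_force: [-0.0, 0.5, -1.7]
width: 0.0156
finger_force: 29.9
```

```bash
python3 -c "
from h import *
go(.4326,-.0257,.085,15)"
```

```text
t 6.0 pos [ 0.4356 -0.168   0.1211] rpy [-3.1413e+00  1.4000e-03  2.5960e-01] F [-0.03  0.47 -1.69] w 0.0156
shares [ 0.2245 -0.9221  0.241 ] turn -0.0007
```

Emit:
carry_out(motion="0.03 -0.15 0 0; 0.08 -0.35 0 0; 0.14 -0.6 0.08 0; 0.19 -0.8 0.16 0; 0.225 -0.92 0.24 0; 0.225 -0.92 0.24 0; 0.225 -0.92 0.24 0; 0.225 -0.92 0.24 0")

```text
time: 6.8
tool_pos: [0.4336, -0.0273, 0.0865]
ee_rot: [3.14, -0.001, 0.259]
wrist_force: [-0.2, 0.3, -1.5]
width: 0.0158
finger_force: 29.9
```

```bash
python3 - <<'E'
from h import *
go(.4326,-.0257,.050,15)
s=snapshot("side");t=snapshot("top")
a=cv2.resize(s["image"][170:260,180:310,::-1],(780,540),interpolation=cv2.INTER_CUBIC)
cv2.imwrite("pics/s3.png",a)
cv2.imwrite("pics/t3.png",cv2.resize(t["image"][140:250,170:270,::-1],(500,550),interpolation=cv2.INTER_CUBIC))
E
```

```text
t 6.8 pos [ 0.4336 -0.0273  0.0865] rpy [ 3.1404e+00 -8.0000e-04  2.5920e-01] F [-0.25  0.32 -1.47] w 0.0158
shares [-0.0035 -0.0119  0.2435] turn -0.0008
```

View pics/s3.png

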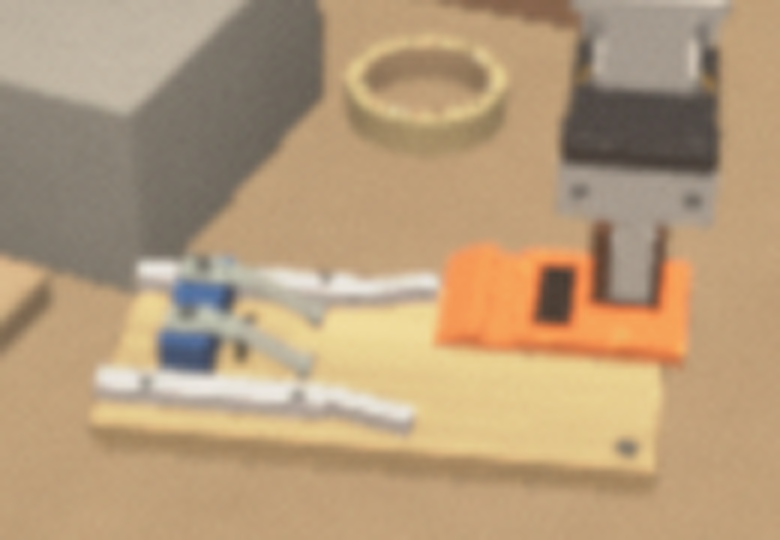

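View pics/t3.png

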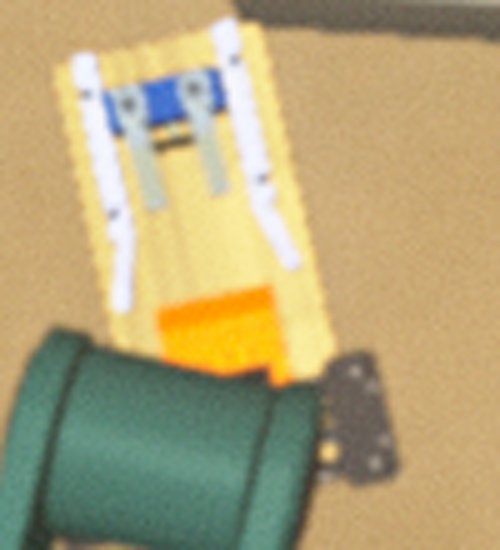

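The template is held level over the deck's open end. In the top crop its bevel front runs (158,322)–(271,288), slightly short of the rail mouths, with rail tips at (120,305) and (290,265). Next I measure its offset from the rails' centre line.

```bash
cat >> h.py <<'E'
O=np.array([.534,.0015]);A=np.radians(15);R=np.array([[np.cos(A),np.sin(A)],[-np.sin(A),np.cos(A)]])
def jf(P): return (P[:,:2]-O)@R.T*1000
def rails(s,z=.03):
    H,S,V=hsv(s);m=(S<40)&(V>225);ys,xs=np.nonzero(m);k=(xs>170)&(xs<250)&(ys>140)&(ys<215) 
    q=jf(ray(s,np.c_[xs,ys][k],z));q=q[(q[:,0]>45)&(q[:,0]<140)&(abs(q[:,1])>30)&(abs(q[:,1])<60)]
    for sg in(1,-1):
        r=q[q[:,1]*sg>0];p=np.polyfit(r[:,0]-90,r[:,1],1);print("rail",sg,len(r),"y@90",p[1].round(2),"slope deg",np.degrees(p[0]).round(2))
def orange(s,box,z):
    H,S,V=hsv(s);x0,y0,x1,y1=box
    m=(S>190)&(V>150)&(H<28);ys,xs=np.nonzero(m);k=(xs>=x0)&(xs<x1)&(ys>=y0)&(ys<y1)
    q=jf(ray(s,np.c_[xs,ys][k],z));f=q[:,0].max()
    print("orange n",len(q),"front x",f.round(1))
    for a in range(0,48,6):
        r=q[(q[:,0]<f-a-1)&(q[:,0]>f-a-7)]
        if len(r):print("  x",(f-a-4).round(0),"y",r[:,1].min().round(1),r[:,1].max().round(1),"mean",r[:,1].mean().round(1))
E
python3 - <<'E'
from h import *
t=snapshot("top");rails(t);orange(t,(195,190,240,225),.062)
o=robot.get_obs();print(jf(o["tool_pos"][None]),np.degrees(o["ee_rot"][2]))
E
```

```text
rail 1 144 y@90 44.9 slope deg 1.18
rail -1 151 y@90 -42.75 slope deg -0.09
orange n 342 front x -15.6
  x -20.0 y -35.2 27.9 mean -3.1
  x -26.0 y -36.8 29.2 mean -3.2
  x -32.0 y -36.1 30.4 mean -3.1
  x -38.0 y -34.8 28.9 mean -3.2
  x -44.0 y -35.7 30.1 mean -2.1
  x -50.0 y -35.1 27.9 mean -5.5
  x -56.0 y -36.0 11.5 mean -14.3
  x -62.0 y -35.3 3.6 mean -18.7
[[-104.49528919   -1.52119703]] 14.862780914327073
```

```bash
python3 -c "
from h import *
go(.4321,-.0238,.052,15)"
```

```text
t 6.95 pos [ 0.4335 -0.027   0.0866] rpy [ 3.1407e+00 -1.1000e-03  2.5940e-01] F [-1.03  0.11 -1.63] w 0.016
shares [-0.0033 -0.023   0.2308] turn -0.0008
```

Emit:
carry_out(motion="0 -0.023 0.04 0; 0 -0.023 0.08 0; 0 -0.023 0.12 0; 0 -0.023 0.16 0; 0 -0.023 0.19 0; 0 -0.023 0.21 0; 0 -0.023 0.225 0; 0 -0.023 0.225 0")

```text
time: 7.75
tool_pos: [0.4318, -0.0225, 0.0519]
ee_rot: [-3.141, 0.0, 0.262]
wrist_force: [0.6, 0.0, -1.6]
width: 0.0161
finger_force: 29.9
```

```bash
python3 - <<'E'
from h import *
t=snapshot("top");rails(t);orange(t,(190,190,245,225),.026)
o=robot.get_obs();print(o["tool_pos"],o["ee_rot"],o["wrist_force"],jf(o["tool_pos"][None]))
s=snapshot("side");H,S,V=hsv(s);orange(s,(240,195,310,245),.026)
E
```

```text
rail 1 143 y@90 44.84 slope deg 1.29
rail -1 148 y@90 -42.91 slope deg -0.32
orange n 318 front x -16.3
  x -20.0 y -31.7 33.3 mean 1.0
  x -26.0 y -31.0 34.6 mean 1.7
  x -32.0 y -29.7 35.9 mean 2.9
  x -38.0 y -30.6 33.7 mean 1.9
  x -44.0 y -29.9 35.0 mean 2.6
  x -50.0 y -28.6 29.8 mean -1.4
  x -56.0 y -30.8 18.7 mean -7.7
  x -62.0 y -29.5 1.8 mean -18.6
[ 0.43201911 -0.02259298  0.05217688] [3.14150899e+00 5.45821751e-05 2.61483637e-01] [-0.65796817  0.59177169 -1.11903082] [[-104.74169879    3.12256664]]Traceback (most recent call last):
  File "<stdin>", line 4, in <module>
  File "h.py", line 31, in orange
    q=jf(ray(s,np.c_[xs,ys][k],z));f=q[:,0].max()
         ~~~^^^^^^^^^^^^^^^^^^^^^
  File "h.py", line 5, in ray
    u=cv2.undistortPoints(np.array(px,float).reshape(-1,1,2),K,np.array(s["distortion"]))[:,0]
      ~~~~~~~~~~~~~~~~~~~^^^^^^^^^^^^^^^^^^^^^^^^^^^^^^^^^^^^^^^^^^^^^^^^^^^^^^^^^^^^^^^^
cv2.error: OpenCV(4.12.0) /io/opencv/modules/calib3d/src/undistort.dispatch.cpp:347: error: (-215:Assertion failed) CV_IS_MAT(_src) && CV_IS_MAT(_dst) && (_src->rows == 1 || _src->cols == 1) && (_dst->rows == 1 || _dst->cols == 1) && _src->cols + _src->rows - 1 == _dst->rows + _dst->cols - 1 && (CV_MAT_TYPE(_src->type) == CV_32FC2 || CV_MAT_TYPE(_src->type) == CV_64FC2) && (CV_MAT_TYPE(_dst->type) == CV_32FC2 || CV_MAT_TYPE(_dst->type) == CV_64FC2) in function 'cvUndistortPointsInternal'
```

Emit:
carry_out(motion="0 0.008 0.004 0; 0 0.008 0.008 0; 0 0.008 0.011 0; 0 0.008 0.014 0; 0 0.008 0.017 0; 0 0.008 0.017 0; 0 0.008 0.017 0; 0 0.008 0.017 0")

```text
time: 8.65
tool_pos: [0.4324, -0.0238, 0.0499]
ee_rot: [3.141, -0.0, 0.261]
wrist_force: [-1.1, 0.9, 1.0]
width: 0.0157
finger_force: 29.9
```

```bash
python3 -c "
from h import *
go(.4321,-.0238,.050,15);o=robot.get_obs();print(jf(o['tool_pos'][None]),o['wrist_torque'])"
```

```text
t 8.65 pos [ 0.4324 -0.0238  0.0499] rpy [ 3.1414e+00 -2.0000e-04  2.6140e-01] F [-1.13  0.9   1.04] w 0.0157
shares [-0.002  -0.0006 -0.0003] turn -0.0001
[[-104.68277902    1.8422983 ]] [ 0.04067524  0.25563329 -0.01875473]
```

Emit:
carry_out(motion="0.03 0 0 0; 0.06 0 0 0; 0.09 0 0 0; 0.12 0 0 0; 0.15 0 0 0; 0.18 0 0 0; 0.21 0 0 0; 0.24 0 0 0")

```text
time: 9.45
tool_pos: [0.4676, -0.0144, 0.0499]
ee_rot: [3.141, -0.0, 0.261]
wrist_force: [-3.1, -0.1, 5.7]
width: 0.0159
finger_force: 29.9
```

```bash
python3 - <<'E'
from h import *
o=robot.get_obs();print(o["tool_pos"],o["ee_rot"],o["wrist_force"],o["wrist_torque"],jf(o["tool_pos"][None]))
t=snapshot("top");rails(t);orange(t,(190,175,245,215),.026)
E
```

```text
[ 0.46756632 -0.01440259  0.04993763] [ 3.14130002e+00 -1.98407925e-04  2.61473210e-01] [-3.0548655  -0.09839313  5.7465009 ] [-0.05089247  0.38725095  0.00899803] [[-68.28589775   1.83358243]]
rail 1 148 y@90 44.92 slope deg 1.2
rail -1 150 y@90 -42.64 slope deg -0.07
orange n 212 front x 20.0
  x 16.0 y -31.5 33.6 mean 1.2
  x 10.0 y -32.5 32.6 mean 0.4
  x 4.0 y -31.8 33.3 mean -0.8
  x -2.0 y -30.5 16.3 mean -7.0
  x -8.0 y -32.1 4.5 mean -14.1
  x -14.0 y -30.7 -9.5 mean -21.1
  x -20.0 y -26.5 -20.6 mean -23.5
```

Emit:
carry_out(motion="0.02 0 -0.003 0; 0.04 0 -0.003 0; 0.06 0 -0.003 0; 0.08 0 -0.003 0; 0.1 0 -0.003 0; 0.12 0 -0.003 0; 0.14 0 -0.003 0; 0.16 0 -0.003 0")

```text
time: 10.3
tool_pos: [0.4905, -0.0082, 0.05]
ee_rot: [-3.142, 0.0, 0.261]
wrist_force: [-1.5, 0.1, 2.4]
width: 0.0152
finger_force: 29.9
```

```bash
cat > st.py <<'E'
from h import *
o=robot.get_obs();F=o["wrist_force"];print(round(o["time"],2),o["tool_pos"].round(4),o["ee_rot"].round(4),"Fjig",(R@F[:2]).round(2),F[2].round(2),"T",o["wrist_torque"].round(2),"jig",jf(o["tool_pos"][None]).round(2))
E
python3 st.py
```

```text
10.3 [ 0.4905 -0.0082  0.05  ] [-3.1416e+00  1.0000e-04  2.6140e-01] Fjig [-1.44  0.44] 2.4 T [-0.08  0.16 -0.06] jig [[-44.56   1.94]]
```

Emit:
carry_out(motion="0.01 0 0 0; 0.02 0 0 0; 0.03 0 0 0; 0.04 0 0 0; 0.05 0 0 0; 0.055 0 0 0; 0.06 0 0 0; 0.06 0 0 0")

```text
time: 11.1
tool_pos: [0.4991, -0.0059, 0.05]
ee_rot: [-3.142, -0.0, 0.261]
wrist_force: [0.8, 0.3, 0.2]
width: 0.0158
finger_force: 29.9
```

Emit:
carry_out(motion="0.005 0 0 0; 0.01 0 0 0; 0.015 0 0 0; 0.02 0 0 0; 0.025 0 0 0; 0.03 0 0 0; 0.035 0 0 0; 0.04 0 0 0")

```text
time: 11.9
tool_pos: [0.502, -0.0052, 0.0503]
ee_rot: [3.142, 0.007, 0.261]
wrist_force: [-10.7, -3.5, 8.1]
width: 0.016
finger_force: 30.0
```

```bash
python3 st.py
```

```text
11.9 [ 0.502  -0.0052  0.0503] [3.1416 0.0066 0.2613] Fjig [-11.26  -0.56] 8.13 T [-0.39  1.4   0.06] jig [[-32.6    1.82]]
```

Emit:
carry_out(motion="0.004 0 -0.003 0; 0.008 0 -0.005 0; 0.012 0 -0.005 0; 0.016 0 -0.005 0; 0.02 0 -0.005 0; 0.024 0 -0.005 0; 0.028 0 -0.005 0; 0.032 0 -0.005 0")

```text
time: 12.7
tool_pos: [0.5059, -0.004, 0.0505]
ee_rot: [-3.141, 0.009, 0.261]
wrist_force: [-10.9, -2.8, 6.7]
width: 0.016
finger_force: 30.0
```

```bash
python3 st.py
```

```text
12.7 [ 0.5059 -0.004   0.0505] [-3.1413  0.0086  0.2613] Fjig [-11.23   0.14] 6.68 T [-0.47  1.65 -0.02] jig [[-28.61   1.95]]
```

Emit:
carry_out(motion="0.004 0 0 0; 0.008 0 0 0; 0.012 0 0 0; 0.016 0 0 0; 0.02 0 0 0; 0.024 0 0 0; 0.028 0 0 0; 0.032 0 0 0")

```text
time: 13.5
tool_pos: [0.5132, -0.0019, 0.0502]
ee_rot: [-3.141, 0.002, 0.261]
wrist_force: [-3.3, -0.9, -2.0]
width: 0.0155
finger_force: 30.0
```

```bash
python3 st.py
```

```text
13.5 [ 0.5132 -0.0019  0.0502] [-3.1412e+00  2.1000e-03  2.6140e-01] Fjig [-3.42  0.03] -2.01 T [-0.22  0.63 -0.01] jig [[-20.97   2.09]]
```

Emit:
carry_out(motion="0.004 0 0.002 0; 0.008 0 0.002 0; 0.012 0 0.002 0; 0.016 0 0.002 0; 0.02 0 0.002 0; 0.024 0 0.002 0; 0.028 0 0.002 0; 0.032 0 0.002 0")

```text
time: 14.3
tool_pos: [0.5193, -0.0004, 0.0502]
ee_rot: [-3.141, -0.001, 0.261]
wrist_force: [0.8, 1.0, -6.1]
width: 0.016
finger_force: 30.0
```

```bash
python3 st.py
```

```text
14.3 [ 5.193e-01 -4.000e-04  5.020e-02] [-3.1414e+00 -1.3000e-03  2.6140e-01] Fjig [1.01 0.79] -6.08 T [ 0.02  0.12 -0.01] jig [[-14.72   2.  ]]
```

Emit:
carry_out(motion="0.004 0 0.002 0; 0.008 0 0.003 0; 0.012 0 0.003 0; 0.016 0 0.003 0; 0.018 0 0.003 0; 0.02 0 0.003 0; 0.02 0 0.003 0; 0.02 0 0.003 0")

```text
time: 15.1
tool_pos: [0.5221, 0.0001, 0.0504]
ee_rot: [3.141, -0.001, 0.261]
wrist_force: [3.6, 0.4, -3.7]
width: 0.0159
finger_force: 30.0
```

```bash
python3 st.py; python3 - <<'E'
from h import *
s=snapshot("side")
cv2.imwrite("pics/s4.png",cv2.resize(s["image"][200:255,190:290,::-1],(800,440),interpolation=cv2.INTER_CUBIC))
E
```

```text
15.1 [5.221e-01 1.000e-04 5.040e-02] [ 3.1411e+00 -1.3000e-03  2.6140e-01] Fjig [ 3.62 -0.57] -3.66 T [ 0.11 -0.68  0.05] jig [[-11.88   1.69]]
```

View pics/s4.png

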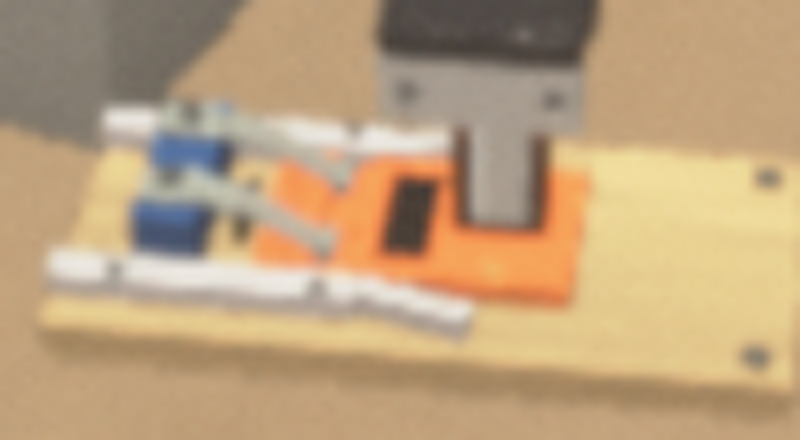

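The side crop shows both clip tips, at (345,180) and (325,243), at the groove line with the plate flat between the rails. The forward pull means they're going over the groove edge, so I'll ease on a few mm.

Emit:
carry_out(motion="0.003 0 0 0; 0.006 0 0 0; 0.009 0 0 0; 0.012 0 0 0; 0.015 0 0 0; 0.018 0 0 0; 0.018 0 0 0; 0.018 0 0 0")

```text
time: 15.95
tool_pos: [0.5236, 0.0008, 0.05]
ee_rot: [-3.141, 0.001, 0.261]
wrist_force: [-3.3, -1.8, -0.3]
width: 0.016
finger_force: 30.0
```

```bash
python3 st.py
```

```text
15.95 [0.5236 0.0008 0.05  ] [-3.1414e+00  1.1000e-03  2.6140e-01] Fjig [-3.7  -0.87] -0.33 T [-0.14  0.45 -0.03] jig [[-10.19   2.02]]
```

Emit:
carry_out(motion="-0.002 0 0 0; -0.004 0 0 0; -0.004 0 0 0; -0.004 0 0 0; -0.004 0 0 0; -0.004 0 0 0; -0.004 0 0 0; -0.004 0 0 0")

```text
time: 16.75
tool_pos: [0.5236, 0.0008, 0.05]
ee_rot: [-3.141, -0.0, 0.261]
wrist_force: [-0.4, 1.1, -1.9]
width: 0.0161
finger_force: 30.0
```

```bash
python3 st.py; python3 - <<'E'
from h import *
s=snapshot("side")
cv2.imwrite("pics/s5.png",cv2.resize(s["image"][210:245,200:260,::-1],(780,455),interpolation=cv2.INTER_CUBIC))
E
```

```text
16.75 [0.5236 0.0008 0.05  ] [-3.1415e+00 -1.0000e-04  2.6150e-01] Fjig [-0.11  1.2 ] -1.88 T [-0.03  0.22 -0.04] jig [[-10.21   2.  ]]
```

View pics/s5.png

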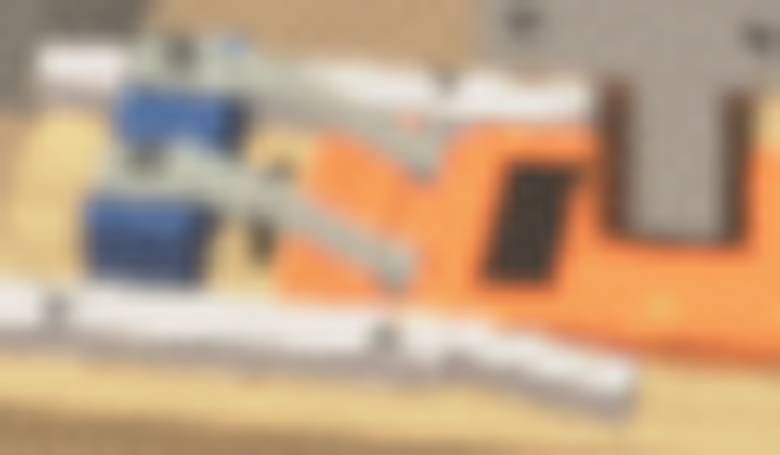

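```bash
python3 - <<'E'
from h import *
a=cv2.imread("pics/side0.png")[:,:,::-1];b=snapshot("side")["image"];c=cv2.resize(cv2.imread("pics/s4.png"),(100,55),interpolation=cv2.INTER_AREA)[:,:,::-1]
d=np.zeros_like(a);d[200:255,190:290]=c
for n,im in(("rest",a),("half",d),("now",b)):
    S=cv2.cvtColor(np.ascontiguousarray(im),cv2.COLOR_RGB2HSV)[:,:,1].astype(float);w=np.clip(75-S,0,60)
    out=[]
    for x0,x1,y0,y1 in((224,231,225,233),(227,234,218,226)):
        k=w[y0:y1,x0:x1];out.append([round(float((k[:,i]*np.arange(y0,y1)).sum()/max(k[:,i].sum(),1)),2) for i in range(x1-x0)])
    print(n,*out)
E
```

```text
rest [226.78, 227.38, 227.83, 228.47, 229.08, 229.8, 230.21] [218.84, 219.11, 219.31, 219.61, 219.95, 220.25, 219.91]
half [226.55, 227.31, 227.65, 228.37, 228.75, 229.48, 229.78] [218.4, 218.68, 218.86, 219.32, 220.04, 220.3, 219.39]
now [226.64, 227.46, 227.78, 228.48, 228.8, 229.47, 229.98] [218.46, 218.74, 218.97, 219.42, 220.11, 220.12, 219.39]
```

Both clips are within about 0.3 px (1 mm) of their rest height, so they're in the groove. Releasing.

Emit:
carry_out(motion="0 0 0 0; 0 0 0 0; 0 0 0 0; 0 0 0 0; 0 0 0 0; 0 0 0 0; 0 0 0 0; 0 0 0 0", grip=0)

```text
time: 17.65
tool_pos: [0.5236, 0.0007, 0.0501]
ee_rot: [3.142, -0.0, 0.261]
wrist_force: [0.6, -0.6, -0.1]
width: 0.0467
finger_force: 0.0
```

Emit:
carry_out(motion="0 0 -0.05 0; 0 0 -0.15 0; 0 0 -0.3 0; 0 0 -0.5 0; 0 0 -0.7 0; 0 0 -0.8 0; 0 0 -0.8 0; 0 0 -0.8 0")

```text
time: 18.45
tool_pos: [0.5232, 0.0007, 0.1694]
ee_rot: [-3.141, 0.001, 0.261]
wrist_force: [-0.5, -0.7, -0.3]
width: 0.047
finger_force: 0.0
```

```bash
python3 st.py; python3 - <<'E'
from h import *
b=snapshot("side")["image"];t=snapshot("top")["image"]
for n,im in(("now",b),):
    S=cv2.cvtColor(np.ascontiguousarray(im),cv2.COLOR_RGB2HSV)[:,:,1].astype(float);w=np.clip(75-S,0,60)
    for x0,x1,y0,y1 in((224,231,225,233),(227,234,218,226)):
        k=w[y0:y1,x0:x1];print([round(float((k[:,i]*np.arange(y0,y1)).sum()/max(k[:,i].sum(),1)),2) for i in range(x1-x0)])
cv2.imwrite("pics/s6.png",cv2.resize(b[200:255,190:290,::-1],(800,440),interpolation=cv2.INTER_CUBIC))
E
```

```text
18.45 [0.5232 0.0007 0.1694] [-3.1414e+00  9.0000e-04  2.6140e-01] Fjig [-0.66 -0.59] -0.28 T [ 0.   -0.    0.03] jig [[-10.61   2.01]]
[226.7, 227.45, 227.83, 228.43, 228.78, 229.47, 229.97]
[218.43, 218.8, 218.94, 219.36, 220.13, 220.14, 219.4]
```

View pics/s6.png

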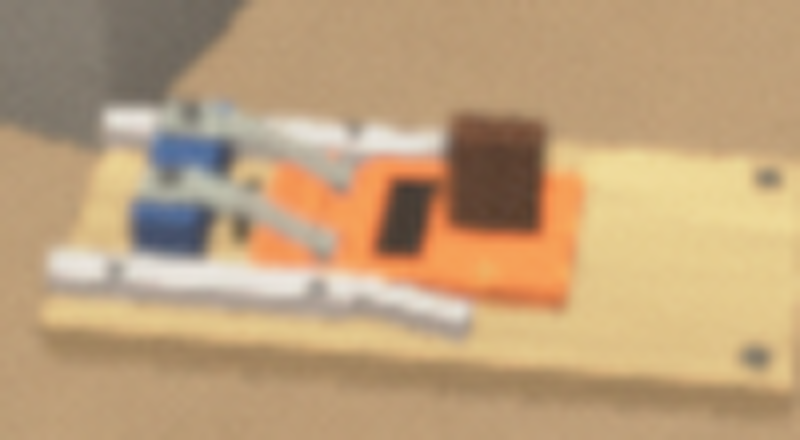

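The template sits flat between the rails with its grip free. Both clip tips, at (325,243) and (345,180), are down in the groove and unchanged since before release.

```bash
python3 -c "
from bench import robot
print(robot.close_job())"
```

```text
the job is handed in; nothing more can be done
None
```

I slid the template in under both clips until they appeared, from the forces and the side camera, to have dropped into the groove, then released it, drew the arm clear and handed the job in at about 18.5 s; no verdict was returned.

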